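Crank the oxygen stop valve shut and set it two turns open

ROBOT

A 7-joint arm with a two-finger parallel gripper is mounted at the origin on the work surface; the furniture and walls round the work are solid. World frame = base frame: x ahead of the robot, y to its left, z up, the work surface at z = 0. Lengths are in m, angles in degrees, forces in N, time in s.
With the tool pointing down it reaches from about 0.4 to 0.85 m from the base axis. Payload 4.4 kg.
Tool frame: the origin (TCP) lies between the finger pads; the fingertips stand 8 mm ahead of it and the grasp point (between the pads) lies 11 mm behind it; z points along the fingers, y is the direction in which the jaws open and shut (so a half turn about z gives the same grasp; the last joint's range is limited). The gripper opens to 94 mm and grips with 3 to 60 N. Pads are 16 mm wide; open, the fingers measure 119 mm over their backs; the gripper's body (75 mm by 177 mm) begins 78 mm behind the grasp point.
Start: joints at [-78.255, 36.005, 2.206, 86.941, -1.547, 57.084, -1.146], TCP at [0.174, 0.626, 0.213] pointing down, gripper open.
Joint ranges: [-175.42, 175.42], [-21.48, 121.26], [-71.46, 75.88], [10.55, 141.38], [-63.04, 243.04], [13.31, 113.54], [-168.57, 168.57]. Speed limits (degrees/s): [147.25, 147.25, 180, 180, 180, 180, 180].

INTERFACE

Orientations are given as [roll, pitch, yaw] about the fixed x, y, z axes, in that order (R = Rz(yaw) Ry(pitch) Rx(roll)).
In Python, from rig import telemetry, vision, ticket gives the robot as it stands.
- The arm moves only by the tool arm_command, never from a script. Its argument "moves" is text: rows parted by semicolons, each of 7 numbers parted by spaces: the shift along the tool's x, y, z in units of 400 mm (1.0 is 400 mm), then the turn, a rotation vector about the tool's x, y, z in units of 4 degrees (1.0 is 4 degrees), then the opening, from 0 (shut) to 1 (fully open). In form: tx ty tz rx ry rz hand; .... A call has 1 to 20 rows; each row shifts and turns the pose as measured when the row begins, along the tool's axes as they then stand; what a row does not reach is not made up. A row lasts 1/12 s, in which the tool goes at most 41.7 mm and 7.16 degrees, less where a joint would pass 70% of its speed; a pose out of reach is approached as far as the arm can. A call with a number of a shift or a turn outside -1 to 1 is refused whole. A call with a gripper value outside its range is refused whole. The fingers move at their own pace and stop on an object; "squeeze" is the grip in N (left out, the last holds). Time passes only in rows, so rows that do not move let the fingers close. It gives the time, the measured TCP pose, the force and the opening at its end, in the units of the state.
- telemetry.get_obs(): the state, without advancing time (a new reading comes with each control period).
- vision.get_image(name): name is "side" or "top" or "wrist"; returns a dict with "pixels" (384x512x3 uint8, blue, green, red), "fx", "fy", "cx", "cy" (pixels), "dist_coeffs" ([k1, k2, p1, p2, k3] as OpenCV has them; the pictures are not rectified), "pose" (4x4, takes a point from camera to world coordinates); the wrist camera has in their place "mount" (4x4, takes a point from camera to tool coordinates, whose origin is the TCP and whose axes are the flange's). Camera axes: x right, y up, looking along -z (the intrinsics and any distortion apply to the point x, -y, -z); pixel columns grow to the right and rows downward; lengths in m; the calibration is good to about 2 mm. A picture is of the moment at which its call begins: read the wrist's pose just before it. There is no depth.
- ticket.close_job(): hands the job in, once; it reports no verdict.
The state is a dict: "clock": time; "joints": joint angles; "dq": joint speeds; "joint_efforts": joint torques, N m; "tcp_pos": TCP position; "ee_rot": TCP orientation; "contact_force": force on the tool from outside, world axes, zero at the start; "wrist_torque": the same for the moment, N m; "opening": finger opening in m.
Only numpy, scipy, OpenCV 4.12 (cv2) and the standard library are available. Lean on these libraries where they do the work, as an engineer would, in place of code of your own. Each camera call takes 0.05 s, during which the arm holds its last target. There are 200 camera calls.

TASK

Get the bench oxygen set ready to give oxygen: take the thick black crank handle out of the key block and put its steel rod down through the eyelet of the valve's hand wheel until its collar sits on the eyelet, wind the wheel clockwise until the valve is shut against its stop (do not force it), then wind it back anticlockwise exactly two full turns. Finish with the handle still in the eyelet and firmly in the gripper, ready to shut off again; leave the slim key in the block, and the spray bottle, steel cup, small white bottle and swabs where they stand.

Things in the scene. Friction and masses are not known exactly. Their poses are not given: they have to be found in the camera images.
- console: bench oxygen set, fixed: grey base plate 186 x 190 x 11 mm with a brass stop valve under an aluminium hand wheel, a gauge right of the valve, a hose spigot in front, a small gas cylinder lying behind (top 89 mm up). Origin: on the bench under the wheel's axis; x from valve to cylinder (away from the robot within 0.2 rad), y left, z up. Nothing of it stands higher than the wheel
- wheel_axis (a point): the wheel's vertical axis at the height of the eyelet's top face, 130 mm above the bench (axes as console). The hub nut ends 7 mm above this point
- eyelet (a point): centre of the top face of the eyelet: a round boss (24 mm across, 14 mm high) inside the wheel's rim with a vertical through hole of 11.5 mm, 43 mm from the wheel's axis; it turns with the wheel, x pointing outward. The wheel is 119 mm across with three spokes; its rim is 11 mm thick and its top lies 1.5 mm below the eyelet's top
- wheel (a joint): turn of the wheel from shut, rad: 0 = shut, against the hard stop; grows anticlockwise seen from above (opening); one turn = 6.283. Starts between 0.8 and 6.6. At 0 (and each full turn) the eyelet lies on the console's +x side of the axis. It stays where it is left; turning takes 0.16 Nm plus 0.03 Nm per rad/s, about 4 N at the eyelet. Travel ends at 22
- crank_handle: loose crank handle, 0.08 to 0.15 kg, upright in either socket of the key block: steel rod 9 mm thick, 30 mm long, tapered end; collar 27 mm across; above it a round black grip 21 to 23 mm thick. Origin: lower end of the rod, z up: collar underside at 30 mm, grip from 35 to 96 mm, best held at 69 mm. Round all over; turns freely in the eyelet, so the gripper can carry it round without turning
- handle_collar (a point): centre of the underside of the handle's collar, 30 mm above the rod's end; lies on the eyelet's top face when the handle is fully in
- key_block: grey block fixed on the bench, 136 mm long, 50 mm wide, 34 mm high, with two plain sockets of 11.5 mm, 84 mm apart along its length. Origin: centre of its underside; x along its length. A tool in it rests with its collar on the block's top, its rod's end 4 mm above the bench
- bleed_key: slim steel key in the other socket: grip 13 mm thick, 68 mm long in all, same rod as the crank handle's; stays where it is. Origin: lower end of its rod
- skin_spray: white pump bottle with blue top, 44 mm across, 136 mm high; stays. Origin: centre of its underside
- steel_cup: small steel cup, 66 mm across, 42 mm high; stays. Origin: centre of its underside
- ointment_bottle: small white bottle, 30 mm across, 55 mm high; stays. Origin: centre of its underside
- swab_stack: stack of white swabs, 46 x 60 mm, 28 mm high; stays. Origin: centre of its underside

How it is judged:
By the outcome, as a careful person would: the job done as asked, in the order asked, and still so for the second after the job is handed in, while the arm keeps its last pose, push and grip.
It also fails if it takes over 70 s, if anything falls off the work surface, if the arm or the gripper's body presses on something with over 40 N, if the wrist force passes 120 N, or if a joint passes its speed limit or range.

## Working session

There is one attempt and no reset: what is moved stays moved. The work goes in short steps, Python scripts to look and compute and a tool call to move; the robot and the scene stay as the last step left them, time stands still between calls to the robot, and variables do not carry over. Pictures are saved under pics/ and viewed, about 8 in all and at most 12, crops included, and the job is handed in when it is done.

Besides the shell and the picture viewer there is one more tool, called after "Call:" as name(argument=value, ...), one argument or row to a line, values as JSON. arm_command: Moves the arm, as the interface text tells. Shifts and turns lie within -1 to 1; 1 stands for 400 mm of shift or 4 degrees of turn. Its arguments: {"type":"object","properties":{"moves":{"type":"string"},"squeeze":{"type":"number"}},"required":["moves"]}

```bash
mkdir -p pics; ls
cat > h.py <<'E'
import numpy as np, cv2
from rig import telemetry, vision, ticket
from scipy.spatial.transform import Rotation as R
def cam(name):
    o=telemetry.get_obs(); d=vision.get_image(name)
    if 'pose' in d: P=np.array(d['pose'])
    else:
        T=np.eye(4); T[:3,:3]=R.from_euler('xyz',o['ee_rot'],degrees=True).as_matrix(); T[:3,3]=o['tcp_pos']; P=T@np.array(d['mount'])
    K=np.array([[d['fx'],0,d['cx']],[0,d['fy'],d['cy']],[0,0,1.]])
    return np.array(d['pixels'],np.uint8),P,K,np.array(d['dist_coeffs'],float)
def save(name,fn):
    im,P,K,D=cam(name); cv2.imwrite(f'pics/{fn}.png',im); np.savez(f'pics/{fn}.npz',P=P,K=K,D=D)
def load(fn):
    z=np.load(f'pics/{fn}.npz'); return z['P'],z['K'],z['D']
def ray(fn,u,v):
    P,K,D=load(fn); x,y=cv2.undistortPoints(np.array([[[u,v]]],float),K,D)[0,0]
    d=P[:3,:3]@np.array([x,-y,-1]); return P[:3,3],d
def atz(fn,u,v,z):
    c,d=ray(fn,u,v); return c+d*(z-c[2])/d[2]
def proj(fn,p):
    P,K,D=load(fn); q=P[:3,:3].T@(np.atleast_2d(p)-P[:3,3]).T; q=np.array([q[0],-q[1],-q[2]])
    return cv2.projectPoints(q.T.copy(),np.zeros(3),np.zeros(3),K,D)[0][:,0]
def crop(fn,u0,v0,u1,v1,s,out):
    im=cv2.imread(f'pics/{fn}.png')[v0:v1,u0:u1]; cv2.imwrite(f'pics/{out}.png',cv2.resize(im,None,fx=s,fy=s,interpolation=cv2.INTER_CUBIC))
E
python3 - <<'E'
from h import *
print(telemetry.get_obs())
for n in('top','side','wrist'): save(n,n+'0'); print(n,load(n+'0')[0].round(3).tolist())
a=[cv2.imread(f'pics/{n}0.png') for n in('top','side')]
cv2.imwrite('pics/both.png',cv2.resize(np.vstack(a),None,fx=.78,fy=.78))
E
```

```text
pics
{'clock': 0.0, 'joints': array([-78.25469142,  36.05750975,   2.20233104,  86.99549032,
        -1.54727239,  57.08547898,  -1.14631051]), 'dq': array([-0.04122032,  0.00309517, -0.01671706, -0.00877492, -0.03392748,
        0.05564254, -0.11960894]), 'joint_efforts': array([ 1.39437652e-04, -5.49705219e+01,  1.14345420e+00, -1.86639047e+01,
       -5.22957940e-02,  2.35585996e-02,  1.46354196e-04]), 'tcp_pos': array([0.17366442, 0.62568401, 0.21257281]), 'ee_rot': array([-1.79891193e+02,  9.91808213e-04,  1.64484279e+02]), 'contact_force': array([ 0.28620012,  0.81338463, -0.23860296]), 'wrist_torque': array([ 0.01195475, -0.02866815,  0.02271815]), 'opening': 0.09392184777175157}
top [[0.028, 0.998, -0.051, 0.396], [-1.0, 0.029, 0.011, -0.267], [0.012, 0.051, 0.999, 0.971], [0.0, 0.0, 0.0, 1.0]]
side [[0.992, 0.05, -0.113, 0.344], [-0.121, 0.55, -0.826, -0.992], [0.021, 0.834, 0.552, 0.594], [0.0, 0.0, 0.0, 1.0]]
wrist [[0.268, -0.929, -0.255, 0.1], [0.963, 0.257, 0.074, 0.647], [-0.003, -0.265, 0.964, 0.384], [0.0, 0.0, 0.0, 1.0]]
```

View pics/top0.png

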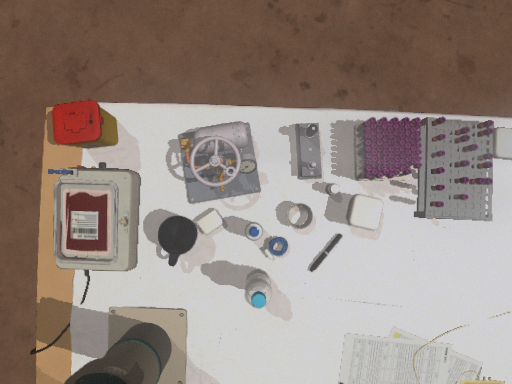

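View pics/side0.png

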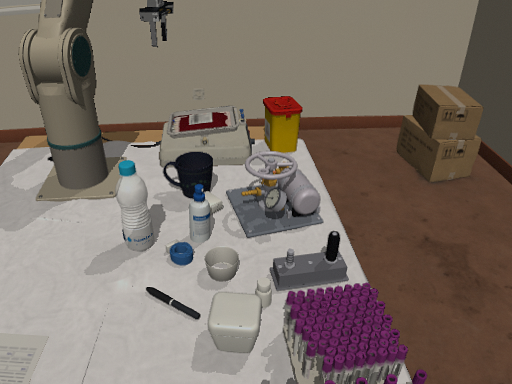

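The top view shows the wheel near (215,160), the black handle near (312,128) in the far socket and the slim key near (310,165). In the side view the handle is at (333,245) and the wheel at (271,165). Next I'll enlarge both.

Run:
```python
from h import *
crop('top0',170,105,340,215,4.5,'c1')
crop('side0',220,140,370,300,3.7,'c2')
a=cv2.imread('pics/c1.png');print(a.shape)
for n,u,v,z in(('wheel',215,160,.13),('handle',312,128,.1),('key',311,165,.07)): print(n,atz('top0',u,v,z).round(3))
```

```text
(495, 765, 3)
wheel [ 0.48  -0.177  0.13 ]
handle [ 0.567 -0.403  0.1  ]
key [ 0.481 -0.406  0.07 ]
```

View pics/c1.png

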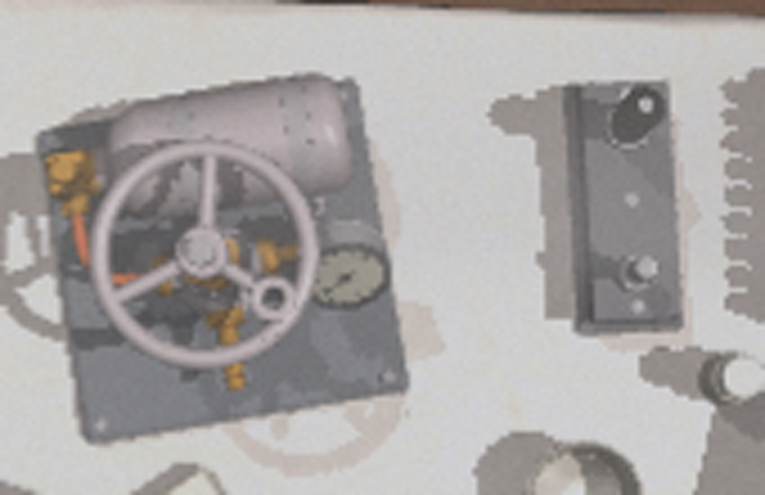

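View pics/c2.png

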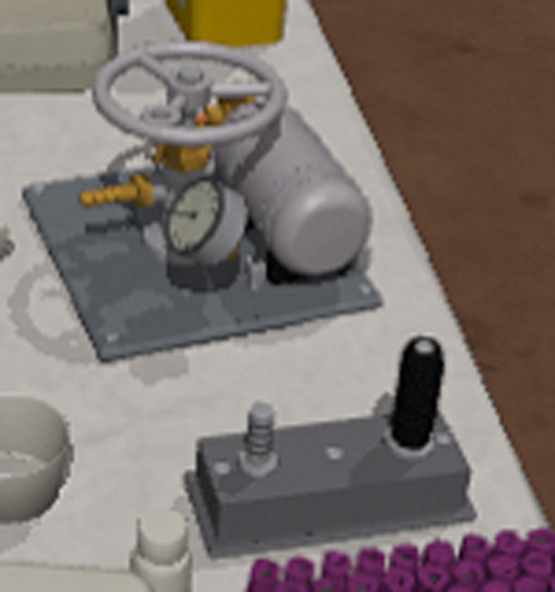

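Crop 1 shows the rim centre at (205,253), the eyelet hole at (272,298) and the handle top at about (645,102). In crop 2 the handle top is at (424,347) and the collar at (411,440).

Run:
```python
from h import *
t=lambda u,v,z:atz('top0',170+(u+.5)/4.5-.5,105+(v+.5)/4.5-.5,z)
s=lambda u,v,z:atz('side0',220+(u+.5)/3.7-.5,140+(v+.5)/3.7-.5,z)
w=t(205.5,253,.125);e=t(272,298,.13)
print('wheel',w,'hubTop',t(203,250,.137),'ey',e,np.linalg.norm(e-w)); d=e-w; print('ey world ang',np.degrees(np.arctan2(d[1],d[0])))
c=[t(*p,.011) for p in((40,133),(355,80),(408,388),(95,440))]
for a,b in((3,0),(2,1),(1,0),(2,3)): d=c[b]-c[a]; print(np.linalg.norm(d),np.degrees(np.arctan2(d[1],d[0])))
print('side hub',s(191,77,.137),'side ey',s(163,115,.13),'side rim',s(190,94,.125))
print('handle top',t(645,102,.1),s(424,347,.1),'collar',s(411,443,.036),'key',t(648,267,.072),s(263,407,.072))
print('block',[t(*p,.034).round(4) for p in((568,85),(668,80),(682,325),(580,332))])
```

```text
wheel [ 0.47882597 -0.17668     0.125     ] hubTop [ 0.4791336  -0.17663861  0.137     ] ey [ 0.45633745 -0.21181824  0.13      ] 0.042017019743011384
ey world ang -122.61929322029573
0.18233830789989516 12.384230274532701
0.1828592701051672 11.35491194805973
0.18688420623905472 101.24917487827122
0.18361054027674606 101.07554049675193
side hub [ 0.47870343 -0.18405804  0.137     ] side ey [ 0.45771006 -0.21556861  0.13      ] side rim [ 0.47857464 -0.18373374  0.125     ]
handle top [ 0.56892606 -0.40481936  0.1       ] [ 0.56729764 -0.40547168  0.1       ] collar [ 0.56782196 -0.40739333  0.036     ] key [ 0.48345001 -0.41257144  0.072     ] [ 0.48490571 -0.41094674  0.072     ]
block [array([ 0.5904, -0.3708,  0.034 ]), array([ 0.5953, -0.4283,  0.034 ]), array([ 0.4546, -0.4388,  0.034 ]), array([ 0.449 , -0.3807,  0.034 ])]
```

```bash
cat >> h.py <<'E'
def plan(target,yaw,n,hand,tilt=False):
    """rows from the present pose to target (straight, n rows), yaw turned by <=3.9 deg/row; prints moves"""
    o=telemetry.get_obs(); p=np.array(o['tcp_pos']); y=o['ee_rot'][2]; dy=(yaw-y+180)%360-180
    rows=[]; step=(np.array(target)-p)/n
    for i in range(n):
        a=np.radians(y+dy*i/n); tx=np.array([np.cos(a),np.sin(a),0]); ty=np.array([np.sin(a),-np.cos(a),0])
        rows.append('%.3f %.3f %.3f 0 0 %.2f %g'%(step@tx/.4,step@ty/.4,-step[2]/.4,-dy/n/4,hand))
    print('yaw',y.round(1) if hasattr(y,'round') else y); print('; '.join(rows))
E
python3 -c "
from h import *
plan([.48,.2,.31],125,17,1)"
```

```text
yaw 164.5
-0.060 -0.048 -0.014 0 0 0.58 1; -0.062 -0.046 -0.014 0 0 0.58 1; -0.064 -0.043 -0.014 0 0 0.58 1; -0.066 -0.041 -0.014 0 0 0.58 1; -0.067 -0.038 -0.014 0 0 0.58 1; -0.069 -0.035 -0.014 0 0 0.58 1; -0.070 -0.032 -0.014 0 0 0.58 1; -0.071 -0.030 -0.014 0 0 0.58 1; -0.072 -0.027 -0.014 0 0 0.58 1; -0.073 -0.024 -0.014 0 0 0.58 1; -0.074 -0.021 -0.014 0 0 0.58 1; -0.075 -0.018 -0.014 0 0 0.58 1; -0.076 -0.015 -0.014 0 0 0.58 1; -0.076 -0.011 -0.014 0 0 0.58 1; -0.077 -0.008 -0.014 0 0 0.58 1; -0.077 -0.005 -0.014 0 0 0.58 1; -0.077 -0.002 -0.014 0 0 0.58 1
```

Call:
arm_command(
  moves="-0.06 -0.05 -0.02 0 0 0.6 1; -0.06 -0.045 -0.02 0 0 0.6 1; -0.065 -0.045 -0.02 0 0 0.6 1; -0.065 -0.04 -0.02 0 0 0.6 1; -0.065 -0.04 -0.02 0 0 0.6 1; -0.07 -0.035 -0.02 0 0 0.6 1; -0.07 -0.03 -0.02 0 0 0.6 1; -0.07 -0.03 -0.01 0 0 0.6 1; -0.07 -0.03 -0.01 0 0 0.6 1; -0.075 -0.025 -0.01 0 0 0.6 1; -0.075 -0.02 -0.01 0 0 0.6 1; -0.075 -0.02 -0.01 0 0 0.6 1; -0.075 -0.015 -0.01 0 0 0.6 1; -0.075 -0.01 -0.01 0 0 0.6 1; -0.075 -0.01 -0.01 0 0 0.6 1; -0.075 -0.005 -0.01 0 0 0.6 1; -0.075 0 -0.01 0 0 0.6 1",
  squeeze=30,
)

```text
clock: 1.57
tcp_pos: [0.4703, 0.1788, 0.3071]
ee_rot: [-179.4, -0.1, 122.6]
contact_force: [0.2, 0.2, 0.4]
opening: 0.0939
```

```bash
python3 -c "
from h import *
print(telemetry.get_obs()['tcp_pos'],telemetry.get_obs()['joints'].round(0))
plan([.567,-.40,.25],90,19,1)"
```

```text
[0.47028321 0.17877935 0.30712651] [-38.  19.  19. 102.  -7.  61.  16.]
yaw 122.6
-0.071 -0.030 0.008 0 0 0.43 1; -0.072 -0.028 0.008 0 0 0.43 1; -0.073 -0.026 0.008 0 0 0.43 1; -0.073 -0.024 0.008 0 0 0.43 1; -0.074 -0.022 0.008 0 0 0.43 1; -0.075 -0.019 0.008 0 0 0.43 1; -0.075 -0.017 0.008 0 0 0.43 1; -0.076 -0.015 0.008 0 0 0.43 1; -0.076 -0.013 0.008 0 0 0.43 1; -0.077 -0.010 0.008 0 0 0.43 1; -0.077 -0.008 0.008 0 0 0.43 1; -0.077 -0.006 0.008 0 0 0.43 1; -0.077 -0.003 0.008 0 0 0.43 1; -0.077 -0.001 0.008 0 0 0.43 1; -0.077 0.001 0.008 0 0 0.43 1; -0.077 0.004 0.008 0 0 0.43 1; -0.077 0.006 0.008 0 0 0.43 1; -0.077 0.008 0.008 0 0 0.43 1; -0.077 0.010 0.008 0 0 0.43 1
```

Call:
arm_command(
  moves="-0.07 -0.03 0.005 0 0 0.45 1; -0.07 -0.03 0.005 0 0 0.45 1; -0.07 -0.025 0.005 0 0 0.45 1; -0.075 -0.025 0.005 0 0 0.45 1; -0.075 -0.02 0.005 0 0 0.45 1; -0.075 -0.02 0.005 0 0 0.45 1; -0.075 -0.015 0.005 0 0 0.45 1; -0.075 -0.015 0.005 0 0 0.45 1; -0.075 -0.015 0.005 0 0 0.45 1; -0.075 -0.01 0.005 0 0 0.45 1; -0.08 -0.01 0.005 0 0 0.45 1; -0.08 -0.005 0.005 0 0 0.45 1; -0.08 0 0.005 0 0 0.45 1; -0.08 0 0.005 0 0 0.45 1; -0.08 0 0.005 0 0 0.45 1; -0.08 0.005 0.005 0 0 0.45 1; -0.08 0.005 0.005 0 0 0.45 1; -0.08 0.005 0.005 0 0 0.4 1; -0.08 0.01 0.005 0 0 0.4 1; 0 0 0 0 0 0 1",
)

```text
clock: 3.23
tcp_pos: [0.55, -0.4429, 0.2635]
ee_rot: [-179.2, 0.1, 86.9]
contact_force: [-1.1, 0.2, 0.3]
opening: 0.0943
```

```bash
python3 -c "
from h import *
o=telemetry.get_obs();print(o['tcp_pos'],o['ee_rot'],o['joints'].round(0))
save('wrist','w1'); h=np.array([.568,-.406,0])
for z in(.1,.034): print(proj('w1',h+[0,0,z]))
"
```

```text
[ 0.55004701 -0.44293396  0.2635009 ] [-1.79225371e+02  1.43022602e-01  8.68846886e+01] [ 21.  42.  30.  73. -20.  71.  49.]
[[269.22843606 151.0565403 ]]
[[267.43552162 145.43687305]]
```

View pics/w1.png

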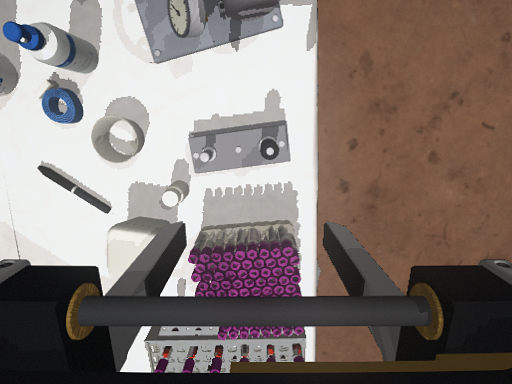

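The wrist picture puts the handle top at (269,148), against (269,151) predicted, so the estimate holds. Now move above it and descend.

Call:
arm_command(
  moves="0.03 0.015 0 -0.1 0 -0.4 1; 0.03 0.015 0 -0.1 0 -0.4 1; 0.03 0.01 0 0 0 0 1; 0.005 0.005 0 0 0 0 1; 0 0 0 0 0 0 1; 0 0 0.05 0 0 0 1; 0 0 0.05 0 0 0 1",
)

```text
clock: 3.87
tcp_pos: [0.5778, -0.3887, 0.2277]
ee_rot: [179.3, -0.2, 91.3]
contact_force: [-0.1, -0.9, -0.1]
opening: 0.0943
```

Call:
arm_command(
  moves="0 0 0 0 0 0 1; 0 0 0 0 0 0 1",
)

```text
clock: 4.03
tcp_pos: [0.5777, -0.3849, 0.2253]
ee_rot: [179.5, -0.4, 91.5]
contact_force: [0.8, 0.5, 0.7]
opening: 0.0937
```

Call:
arm_command(
  moves="-0.025 -0.012 0 0.1 0.1 0.3 1; -0.02 -0.012 0 0 0 0 1; 0 0 0.03 0 0 0 1; 0 0 0.03 0 0 0 1; 0 0 0.03 0 0 0 1; 0 0 0.03 0 0 0 1; 0 0 0.03 0 0 0 1; 0 0 0 0 0 0 1; 0 0 0 0 0 0 1",
)

```text
clock: 4.78
tcp_pos: [0.5671, -0.4064, 0.1618]
ee_rot: [179.9, -0.7, 90.1]
contact_force: [0.6, -0.3, 0.6]
opening: 0.0942
```

Call:
arm_command(
  moves="0 0 0.04 0 -0.2 0 1; 0 0 0.04 0 0 0 1; 0 0 0.04 0 0 0 1; 0.003 0 0.04 0 0 0 1; 0 0 0.04 0 0 0 1; 0 0 0.03 0 0 0 1; 0 0 0.015 0 0 0 1; 0 0 0 0 0 0 1; 0 0 0 0 0 0 1",
)

```text
clock: 5.53
tcp_pos: [0.5709, -0.4065, 0.0625]
ee_rot: [179.5, 0.4, 90.2]
contact_force: [0.3, 1.1, -0.2]
opening: 0.0939
```

Call:
arm_command(
  moves="0 -0.008 0 0.1 0.1 0 1; 0 0 0 0 0 0 0.5; 0 0 0 0 0 0 0.15; 0 0 0 0 0 0 0; 0 0 0 0 0 0 0; 0 0 0 0 0 0 0; 0 0 0 0 0 0 0; 0 0 0 0 0 0 0; 0 0 0 0 0 0 0; 0 0 0 0 0 0 0; 0 0 0 0 0 0 0; 0 0 0 0 0 0 0",
  squeeze=35,
)

```text
clock: 6.53
tcp_pos: [0.5694, -0.4086, 0.0671]
ee_rot: [179.7, 0.2, 90.2]
contact_force: [-1.3, -0.6, 2.1]
opening: 0.0243
```

Call:
arm_command(
  moves="0 0 0 0 0 0 0; 0 0 0 0 0 0 0",
)

```text
clock: 6.7
tcp_pos: [0.5692, -0.4086, 0.0672]
ee_rot: [179.7, 0.2, 90.2]
contact_force: [1.6, -0.0, 0.8]
opening: 0.0222
```

Call:
arm_command(
  moves="0 0 -0.015 0 0 0 0; 0 0 -0.03 0 0 0 0; 0 0 -0.04 0 0 0 0; 0 0 -0.05 0 0 0 0; 0 0 -0.05 0 0 0 0; 0 0 -0.05 0 0 0 0; 0 0 -0.05 0 0 0 0; 0 0 -0.05 0 0 0 0; 0 0 -0.04 0 0 0 0; 0 0 -0.03 0 0 0 0; 0 0 0 0 0 0 0; 0 0 0 0 0 0 0",
)

```text
clock: 7.7
tcp_pos: [0.5675, -0.4087, 0.2453]
ee_rot: [179.5, 0.4, 90.1]
contact_force: [0.7, 0.3, -1.7]
opening: 0.0223
```

```bash
python3 -c "
from h import *
o=telemetry.get_obs();print(o['tcp_pos'],o['ee_rot'],o['joints'].round(0),o['contact_force'])
plan([.457,-.212,.222],90,8,0)"
```

```text
[ 0.56749877 -0.40872441  0.245297  ] [179.52428848   0.36429729  90.09411182] [ 18.  41.  29.  77. -21.  66.  50.] [ 0.74559881  0.31133977 -1.65699848]
yaw 90.1
0.062 -0.034 0.007 0 0 0.00 0; 0.062 -0.034 0.007 0 0 0.00 0; 0.062 -0.034 0.007 0 0 0.00 0; 0.062 -0.034 0.007 0 0 0.00 0; 0.062 -0.034 0.007 0 0 0.00 0; 0.061 -0.034 0.007 0 0 0.00 0; 0.061 -0.035 0.007 0 0 0.00 0; 0.061 -0.035 0.007 0 0 0.00 0
```

Call:
arm_command(
  moves="0.04 -0.02 0 0.05 0.05 0 0; 0.06 -0.035 0 0.05 0.05 0 0; 0.06 -0.035 0 0 0 0 0; 0.06 -0.035 0.01 0 0 0 0; 0.06 -0.035 0.01 0 0 0 0; 0.06 -0.035 0.01 0 0 0 0; 0.06 -0.035 0.01 0 0 0 0; 0.05 -0.03 0 0 0 0 0; 0.03 -0.01 0 0 0 0 0; 0 0 0 0 0 0 0; 0 0 0 0 0 0 0",
)

```text
clock: 8.62
tcp_pos: [0.4467, -0.2059, 0.2203]
ee_rot: [-179.3, -0.3, 90.0]
contact_force: [0.3, -0.8, -0.8]
opening: 0.0221
```

```bash
python3 -c "
from h import *
o=telemetry.get_obs();print(o['tcp_pos'],o['ee_rot'],o['joints'].round(0),o['contact_force'])
save('wrist','w2'); save('side','s2'); save('top','t2')
t=np.array(o['tcp_pos']); print(proj('w2',[t-[0,0,.0632],t-[0,0,.0332],[.457,-.212,.13],[.479,-.178,.137]]))
print(proj('s2',[t-[0,0,.0632],[.457,-.212,.13]]))
cv2.imwrite('pics/m2.png',np.hstack([cv2.resize(cv2.imread('pics/w2.png')[100:370,140:380],None,fx=2,fy=2),cv2.resize(cv2.imread('pics/s2.png')[100:235,210:360],(320,540//2*2*320//600)) if 0 else cv2.resize(cv2.imread('pics/s2.png')[90:225,220:300],(320,540))]))
"
```

```text
[ 0.44669631 -0.20592111  0.22031249] [-179.2820569    -0.31729441   90.02562438] [ -1.  26.  32. 111. -18.  49.  40.] [ 0.31281973 -0.77548071 -0.80522379]
[[254.68383409 208.87927773]
 [254.27149358 220.90984617]
 [265.58789822 206.2518329 ]
 [290.2373     173.15992691]]
[[258.37611068 157.8381505 ]
 [263.15413711 169.89966216]]
```

View pics/m2.png

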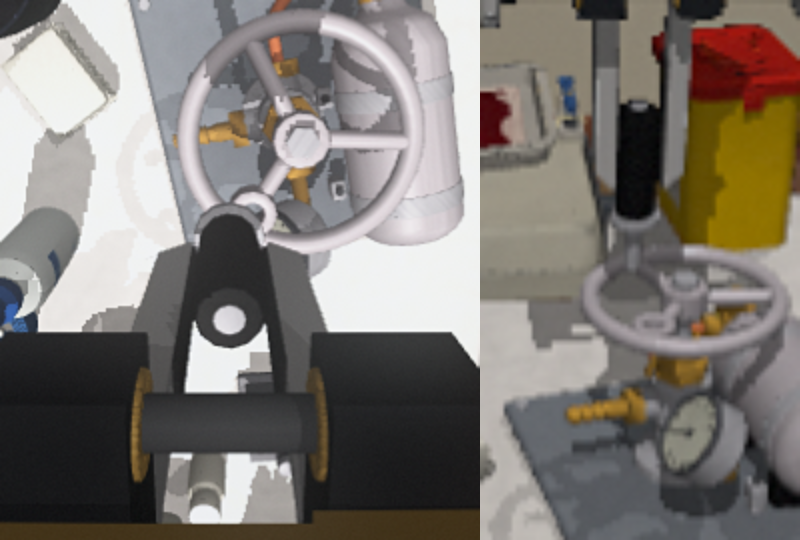

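The wrist crop shows the eyelet at about (268,206) full-frame and the collar just left of and in front of it. The side crop shows the rod end at about (258,157). I'll enlarge to get the handle's offset in the grip.

```bash
python3 -c "
from h import *
f=lambda n,u,v,w,h,s:cv2.resize(cv2.imread(f'pics/{n}.png')[v:v+h,u:u+w],None,fx=s,fy=s,interpolation=cv2.INTER_CUBIC)
cv2.imwrite('pics/m3.png',np.hstack([f('w2',225,190,65,90,6),f('s2',240,105,60,90,6)]))
"
```

```text
(no output)
```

View pics/m3.png

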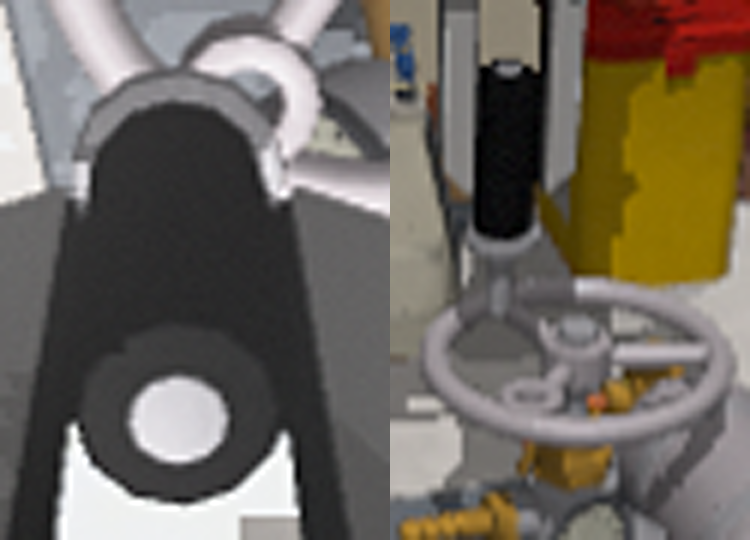

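Enlarged, full-frame positions: wrist grip top (255,258); side grip top (259,116), collar (258.6,145), rod end (257.6,157), eyelet (262.9,169.8).

```bash
python3 -c "
from h import *
from scipy.optimize import least_squares
t=np.array([.4467,-.2059,.2203])
for dy in(0,.004):
  q=t+[0,dy,0]
  print(dy,'wtop',proj('w2',q+[0,0,.0328]).round(1),'w collar far edge(underside/top)',proj('w2',[q+[0,.0135,-.0332],q+[0,.0135,-.0282]]).round(1).tolist(),'side top/collar/rod',proj('s2',[q+[0,0,.0328],q+[0,0,-.0305],q+[0,0,-.0632]]).round(1).tolist())
e0=lambda p:np.r_[proj('w2',[p[0],p[1],.13])[0]-[268,206],proj('s2',[p[0],p[1],.13])[0]-[262.9,169.8],proj('top0',[p[0],p[1],.13])[0]-[170+272/4.5-.4,105+298/4.5-.4]]
r=least_squares(e0,[.457,-.212]);print(r.x,r.fun.round(1))
"
```

```text
0 wtop [[252.8 263.2]] w collar far edge(underside/top) [[254.3, 204.1], [254.2, 206.1]] side top/collar/rod [[259.3, 116.5], [258.7, 144.3], [258.4, 157.8]]
0.004 wtop [[252.8 256.5]] w collar far edge(underside/top) [[254.3, 199.0], [254.2, 200.9]] side top/collar/rod [[259.1, 115.7], [258.5, 143.4], [258.2, 156.9]]
[ 0.45854557 -0.21168903] [-0.8 -0.   0.9 -0.  -0.  -1. ]
```

Call:
arm_command(
  moves="-0.012 0.015 0 -0.12 -0.05 0 0; -0.01 0.014 0 -0.12 0 0 0; 0 0 0 0 0 0 0; 0 0 0 0 0 0 0",
)

```text
clock: 9.1
tcp_pos: [0.4616, -0.2214, 0.2203]
ee_rot: [179.5, 0.2, 89.7]
contact_force: [0.0, -0.1, -1.5]
opening: 0.0224
```

Call:
arm_command(
  moves="0.013 -0.006 0 0 0 0 0; 0 0 0 0 0 0 0; 0 0 0 0 0 0 0",
)

```text
clock: 9.35
tcp_pos: [0.4589, -0.2168, 0.22]
ee_rot: [179.6, 0.2, 89.6]
contact_force: [-0.2, 0.2, -1.5]
opening: 0.0223
```

Call:
arm_command(
  moves="0.005 -0.001 0 0 0 0 0; 0 0 0.02 0 0 0 0; 0 0 0.02 0 0 0 0; 0 0 0.01 0 0 0 0; 0 0 0 0 0 0 0; 0 0 0 0 0 0 0",
)

```text
clock: 9.85
tcp_pos: [0.4582, -0.2135, 0.1975]
ee_rot: [179.6, 0.1, 89.7]
contact_force: [-0.6, 0.2, -0.6]
opening: 0.0219
```

```bash
python3 -c "
from h import *
o=telemetry.get_obs();t=np.array(o['tcp_pos']);print(t,o['ee_rot'],o['contact_force'])
save('wrist','w3'); save('side','s3')
print(proj('w3',[t+[0,.0032,.0328],[.4583,-.2117,.13]]),proj('s3',[t+[0,.0032,-.0632],[.4583,-.2117,.13]]))
f=lambda n,u,v,w,h,s:cv2.resize(cv2.imread(f'pics/{n}.png')[v:v+h,u:u+w],None,fx=s,fy=s,interpolation=cv2.INTER_CUBIC)
cv2.imwrite('pics/m4.png',np.hstack([f('w3',225,170,65,100,6),f('s3',235,115,60,100,6)]))
"
```

```text
[ 0.45817309 -0.21346975  0.19745511] [1.79613274e+02 1.40129871e-01 8.96729421e+01] [-0.61846655  0.179467   -0.63169506]
[[253.93503566 258.38920787]
 [253.39276928 204.91628438]] [[263.6359217  167.79101465]
 [263.72708953 169.80414091]]
```

View pics/m4.png

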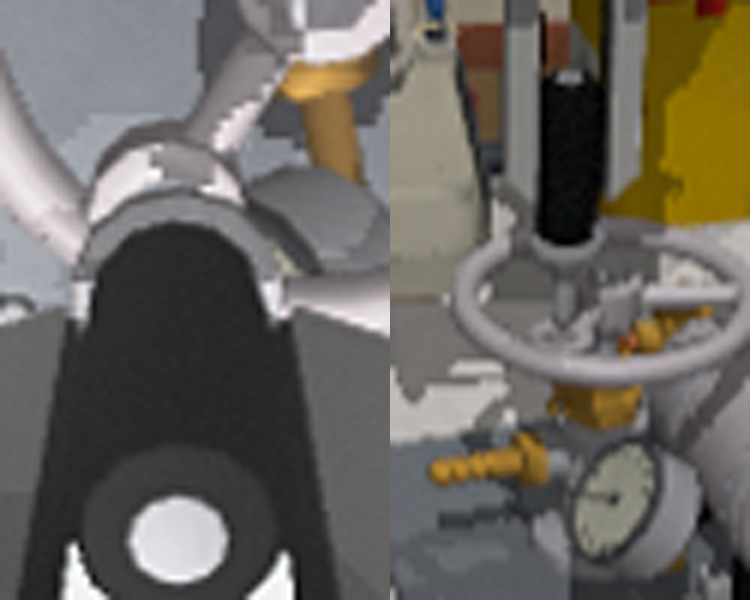

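The rod end is just above the eyelet, with the eyelet about 1 mm to −x of the rod. I'll correct by about 1 mm each way and feel down.

Call:
arm_command(
  moves="-0.003 -0.003 0 0 0 0 0; 0 0 0 0 0 0 0; 0 0 0.01 0 0 0 0; 0 0 0.01 0 0 0 0; 0 0 0 0 0 0 0",
)

```text
clock: 10.37
tcp_pos: [0.4577, -0.2155, 0.1899]
ee_rot: [179.5, 0.2, 89.7]
contact_force: [-0.3, 0.2, -0.3]
opening: 0.0225
```

Call:
arm_command(
  moves="0.001 0 0.01 0 0 0 0; 0 0 0.01 0 0 0 0; 0 0 0.01 0 0 0 0; 0 0 0 0 0 0 0",
)

```text
clock: 10.7
tcp_pos: [0.4574, -0.2151, 0.1764]
ee_rot: [179.5, 0.2, 89.7]
contact_force: [-0.2, 0.4, -1.3]
opening: 0.0222
```

In, with no contact force; the rod end is about 17 mm deep. Continue to seat the collar (TCP z about 0.163).

Call:
arm_command(
  moves="0 0 0.012 0 0 0 0; 0 0 0.01 0 0 0 0; 0 0 0.006 0 0 0 0; 0 0 0 0 0 0 0; 0 0 0 0 0 0 0",
)

```text
clock: 11.12
tcp_pos: [0.4575, -0.215, 0.1634]
ee_rot: [179.6, 0.2, 89.7]
contact_force: [0.2, -0.0, -1.3]
opening: 0.0222
```

Call:
arm_command(
  moves="0 0 0.004 0 0 0 0; 0 0 0.004 0 0 0 0; 0 0 0.003 0 0 0 0; 0 0 0 0 0 0 0",
)

```text
clock: 11.45
tcp_pos: [0.4581, -0.2155, 0.1637]
ee_rot: [179.3, 0.1, 89.7]
contact_force: [-0.8, 0.2, -0.5]
opening: 0.0225
```

```bash
cat > wd.py <<'E'
import sys,json,os
from h import *
# usage: wd.py dtheta(deg,+ccw) n ; logs pose, refits the centre, prints rows (yaw ~90)
o=telemetry.get_obs(); t=np.array(o['tcp_pos']); L=json.load(open('log.json')) if os.path.exists('log.json') else []
L.append(t[:2].tolist()); json.dump(L,open('log.json','w'))
from scipy.optimize import least_squares
A=np.array(L); C=least_squares(lambda c:np.r_[(np.linalg.norm(A-c,axis=1)-.043)/.001,(c-[.4805,-.179])/.003],[.4805,-.179]).x
d=t[:2]-C; a=np.arctan2(d[1],d[0]); r=np.hypot(*d)
print('C',C.round(4),'ang',np.degrees(a).round(1),'r',(r*1000).round(1),'z',t[2].round(4),'rot',np.round(o['ee_rot'],1),'F',np.round(o['contact_force'],1),'j3,5,7',o['joints'][[2,4,6]].round(0))
dt,n=np.radians(float(sys.argv[1])),int(sys.argv[2]); p=t[:2]
y=np.radians(o['ee_rot'][2]); out=[]
for i in range(n):
    q=C+.043*np.array([np.cos(a+dt*(i+1)),np.sin(a+dt*(i+1))]); s=q-p; p=q
    out.append('%.3f %.3f 0 0 0 0 0'%((s@[np.cos(y),np.sin(y)])/.4,(s@[np.sin(y),-np.cos(y)])/.4))
print('; '.join(out))
E
python3 wd.py -8 6
```

```text
C [ 0.4806 -0.1788] ang -121.5 r 43.0 z 0.1637 rot [1.793e+02 1.000e-01 8.970e+01] F [-0.8  0.2 -0.5] j3,5,7 [ 28. -22.  45.]
0.009 -0.012 0 0 0 0 0; 0.010 -0.011 0 0 0 0 0; 0.012 -0.009 0 0 0 0 0; 0.013 -0.008 0 0 0 0 0; 0.014 -0.006 0 0 0 0 0; 0.014 -0.004 0 0 0 0 0
```

Call:
arm_command(
  moves="0.009 -0.012 0 0.05 0 -0.05 0; 0.01 -0.011 0 0.05 0 0 0; 0.012 -0.009 0 0 0 0 0; 0.013 -0.008 0 0 0 0 0; 0.014 -0.006 0 0 0 0 0; 0.014 -0.004 0 0 0 0 0",
)

```text
clock: 11.95
tcp_pos: [0.4423, -0.1976, 0.1654]
ee_rot: [178.9, 1.4, 89.6]
contact_force: [-0.4, -5.7, -1.1]
opening: 0.022
```

```bash
python3 wd.py -9 8
```

```text
C [ 0.481 -0.179] ang -154.4 r 42.9 z 0.1654 rot [178.9   1.4  89.6] F [-0.4 -5.7 -1.1] j3,5,7 [ 29. -21.  42.]
0.016 -0.006 0 0 0 0 0; 0.016 -0.004 0 0 0 0 0; 0.017 -0.001 0 0 0 0 0; 0.017 0.002 0 0 0 0 0; 0.016 0.004 0 0 0 0 0; 0.015 0.007 0 0 0 0 0; 0.014 0.009 0 0 0 0 0; 0.013 0.011 0 0 0 0 0
```

Call:
arm_command(
  moves="0.016 -0.006 0.002 0.1 0.1 0 0; 0.016 -0.004 0.002 0.1 0.1 0 0; 0.017 -0.001 0.002 0 0.1 0 0; 0.017 0.001 0.002 0 0.1 0 0; 0.016 0.003 0.001 0 0.05 0 0; 0.016 0.006 0.001 0 0.05 0 0; 0.014 0.008 0.001 0 0 0 0; 0.013 0.01 0.001 0 0 0 0",
)

```text
clock: 12.62
tcp_pos: [0.4418, -0.1612, 0.1631]
ee_rot: [179.8, 0.6, 89.0]
contact_force: [-4.9, -4.3, 9.5]
opening: 0.0221
```

```bash
python3 wd.py -9 12
```

```text
C [ 0.4809 -0.179 ] ang 155.6 r 43.0 z 0.1631 rot [179.8   0.6  89. ] F [-4.9 -4.3  9.5] j3,5,7 [ 29. -22.  38.]
0.015 0.008 0 0 0 0 0; 0.013 0.010 0 0 0 0 0; 0.012 0.012 0 0 0 0 0; 0.010 0.014 0 0 0 0 0; 0.007 0.015 0 0 0 0 0; 0.005 0.016 0 0 0 0 0; 0.002 0.017 0 0 0 0 0; -0.000 0.017 0 0 0 0 0; -0.003 0.017 0 0 0 0 0; -0.005 0.016 0 0 0 0 0; -0.008 0.015 0 0 0 0 0; -0.010 0.013 0 0 0 0 0
```

Call:
arm_command(
  moves="0.015 0.008 0 0 0.1 -0.1 0; 0.013 0.01 0 0 0.05 -0.1 0; 0.012 0.012 0 0 0 0 0; 0.01 0.013 0 0 0 0 0; 0.008 0.014 0.001 0 0.05 0 0; 0.006 0.015 0.001 0 0.05 0 0; 0.004 0.016 0.001 0 0 0 0; 0.002 0.016 0.001 0 0 0 0; 0 0.016 0.001 0 0.05 0 0; -0.003 0.016 0.001 0 0 0 0; -0.005 0.016 0.001 0 0 0 0",
)

```text
clock: 13.53
tcp_pos: [0.4757, -0.139, 0.1631]
ee_rot: [-177.7, -0.8, 89.3]
contact_force: [-6.6, 3.1, 16.3]
opening: 0.0224
```

```bash
python3 wd.py -9 8
```

```text
C [ 0.4813 -0.1803] ang 97.8 r 41.6 z 0.1631 rot [-177.7   -0.8   89.3] F [-6.6  3.1 16.3] j3,5,7 [ 29. -22.  35.]
0.005 0.016 0 0 0 0 0; -0.001 0.017 0 0 0 0 0; -0.004 0.016 0 0 0 0 0; -0.007 0.016 0 0 0 0 0; -0.009 0.014 0 0 0 0 0; -0.011 0.013 0 0 0 0 0; -0.013 0.011 0 0 0 0 0; -0.014 0.009 0 0 0 0 0
```

Call:
arm_command(
  moves="0.005 0.014 0 -0.25 -0.1 -0.1 0; 0.001 0.016 0 -0.25 -0.1 -0.1 0; -0.003 0.016 0 -0.2 0 0 0; -0.006 0.016 0 -0.1 0 0 0; -0.008 0.015 0 -0.1 0 0 0; -0.01 0.014 0 -0.1 0 0 0",
)

```text
clock: 14.03
tcp_pos: [0.4933, -0.1405, 0.1631]
ee_rot: [-179.9, -1.0, 90.2]
contact_force: [-4.3, 4.2, 8.9]
opening: 0.022
```

```bash
python3 wd.py -7 6
```

```text
C [ 0.4813 -0.1807] ang 73.3 r 42.0 z 0.1631 rot [-179.9   -1.    90.2] F [-4.3  4.2  8.9] j3,5,7 [ 28. -23.  37.]
-0.002 0.013 0 0 0 0 0; -0.006 0.012 0 0 0 0 0; -0.007 0.011 0 0 0 0 0; -0.009 0.010 0 0 0 0 0; -0.010 0.009 0 0 0 0 0; -0.011 0.007 0 0 0 0 0
```

Call:
arm_command(
  moves="-0.003 0.014 0 -0.05 -0.15 0 0; -0.006 0.015 0 -0.05 -0.1 0 0; -0.009 0.014 0 0 -0.1 0 0; -0.011 0.012 0 0 -0.05 0 0; -0.012 0.011 0 0 -0.05 0 0; -0.013 0.01 0 0 -0.05 0 0; -0.014 0.008 0 0 -0.05 0 0",
)

```text
clock: 14.62
tcp_pos: [0.5076, -0.1487, 0.1632]
ee_rot: [-178.1, -0.7, 90.4]
contact_force: [-2.0, 7.0, 8.5]
opening: 0.0221
```

```bash
python3 wd.py -6 6
```

```text
C [ 0.481 -0.181] ang 50.5 r 41.8 z 0.1632 rot [-178.1   -0.7   90.4] F [-2.   7.   8.5] j3,5,7 [ 29. -22.  36.]
-0.005 0.010 0 0 0 0 0; -0.008 0.007 0 0 0 0 0; -0.009 0.006 0 0 0 0 0; -0.010 0.005 0 0 0 0 0; -0.010 0.004 0 0 0 0 0; -0.011 0.003 0 0 0 0 0
```

Call:
arm_command(
  moves="-0.008 0.01 0 -0.2 -0.1 0 0; -0.012 0.01 0 -0.2 -0.1 0 0; -0.013 0.008 0 -0.1 -0.05 0 0; -0.014 0.007 0 -0.1 -0.05 0 0; -0.012 0.005 0 -0.05 0 0 0",
)

```text
clock: 15.03
tcp_pos: [0.5133, -0.1557, 0.1631]
ee_rot: [-179.5, -1.1, 90.7]
contact_force: [-1.9, 5.2, 6.1]
opening: 0.0222
```

```bash
python3 wd.py -5 6
```

```text
C [ 0.4805 -0.1811] ang 37.7 r 41.5 z 0.1631 rot [-179.5   -1.1   90.7] F [-1.9  5.2  6.1] j3,5,7 [ 28. -23.  37.]
-0.005 0.008 0 0 0 0 0; -0.008 0.005 0 0 0 0 0; -0.009 0.004 0 0 0 0 0; -0.009 0.003 0 0 0 0 0; -0.009 0.002 0 0 0 0 0; -0.009 0.002 0 0 0 0 0
```

```bash
python3 -c "
from h import *
o=telemetry.get_obs();t=np.array(o['tcp_pos'])
save('wrist','w5'); save('side','s5')
for dy in (.003,.006): print(proj('w5',[t+[0,dy,.0328]]))
f=lambda n,u,v,w,h,s:cv2.resize(cv2.imread(f'pics/{n}.png')[v:v+h,u:u+w],None,fx=s,fy=s,interpolation=cv2.INTER_CUBIC)
cv2.imwrite('pics/m5.png',np.hstack([f('w5',185,170,110,115,4),f('s5',245,95,80,115,4)]))
"
```

```text
[[253.10838029 257.4748357 ]]
[[253.17126477 252.40665472]]
```

View pics/m5.png

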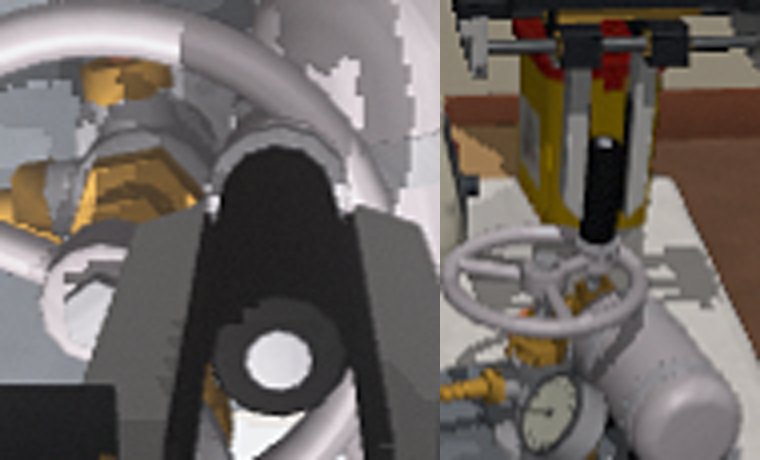

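The handle is still upright in the eyelet and its grip offset is unchanged, with the grip top at (254.6,258.6). Eyelet angle is about 36°; the stop is expected near 11.5°.

Call:
arm_command(
  moves="-0.01 0.01 0 -0.05 -0.25 0.1 0; -0.012 0.008 0 -0.05 -0.15 0.05 0; -0.013 0.006 0 -0.05 -0.1 0 0; -0.013 0.005 0 -0.05 0 0 0",
)

```text
clock: 15.47
tcp_pos: [0.5171, -0.1609, 0.1632]
ee_rot: [-179.4, -0.4, 90.3]
contact_force: [-1.7, 4.9, 5.9]
opening: 0.0221
```

```bash
python3 wd.py -5 5
```

```text
C [ 0.4803 -0.1811] ang 28.7 r 42.0 z 0.1632 rot [-179.4   -0.4   90.3] F [-1.7  4.9  5.9] j3,5,7 [ 28. -22.  37.]
-0.007 0.006 0 0 0 0 0; -0.009 0.003 0 0 0 0 0; -0.009 0.003 0 0 0 0 0; -0.009 0.002 0 0 0 0 0; -0.009 0.001 0 0 0 0 0
```

Call:
arm_command(
  moves="-0.012 0.006 0 -0.1 -0.1 0 0; -0.014 0.005 0 -0.05 -0.05 0 0; -0.014 0.004 0 0 0 0 0; -0.014 0.003 0 0 0 0 0; -0.014 0.002 0 0 0 0 0",
)

```text
clock: 15.88
tcp_pos: [0.5196, -0.1681, 0.1632]
ee_rot: [-179.2, -1.5, 90.8]
contact_force: [0.7, 6.2, 5.2]
opening: 0.0221
```

```bash
python3 wd.py -5 5
```

```text
C [ 0.4799 -0.181 ] ang 18.0 r 41.8 z 0.1632 rot [-179.2   -1.5   90.8] F [0.7 6.2 5.2] j3,5,7 [ 28. -23.  39.]
-0.008 0.005 0 0 0 0 0; -0.009 0.002 0 0 0 0 0; -0.009 0.001 0 0 0 0 0; -0.009 -0.000 0 0 0 0 0; -0.009 -0.001 0 0 0 0 0
```

Call:
arm_command(
  moves="-0.012 0.004 0 -0.05 -0.3 0.1 0; -0.013 0.003 0 -0.05 -0.15 0.05 0; -0.013 0.002 0 0 -0.05 0 0; -0.013 0.001 0 0 0 0 0",
)

```text
clock: 16.22
tcp_pos: [0.5211, -0.1731, 0.1632]
ee_rot: [-179.1, -0.7, 90.5]
contact_force: [0.4, 9.9, 5.5]
opening: 0.0224
```

Call:
arm_command(
  moves="-0.012 0.001 0 0 -0.1 0.05 0; -0.012 0 0 0 -0.1 0 0; -0.012 0 0 0 0 0 0",
)

```text
clock: 16.47
tcp_pos: [0.5212, -0.1734, 0.1632]
ee_rot: [-178.9, -0.9, 90.7]
contact_force: [0.1, 6.8, 4.0]
opening: 0.0224
```

```bash
python3 wd.py -5 5
```

```text
C [ 0.4797 -0.1809] ang 10.3 r 42.1 z 0.1632 rot [-178.9   -0.9   90.7] F [0.1 6.8 4. ] j3,5,7 [ 28. -22.  38.]
-0.009 0.003 0 0 0 0 0; -0.009 0.000 0 0 0 0 0; -0.009 -0.000 0 0 0 0 0; -0.009 -0.001 0 0 0 0 0; -0.009 -0.002 0 0 0 0 0
```

Call:
arm_command(
  moves="-0.014 0 0 0 -0.1 0.05 0; -0.016 0 0 0 0 0 0",
)

```text
clock: 16.63
tcp_pos: [0.5213, -0.174, 0.1632]
ee_rot: [-178.8, -1.4, 90.8]
contact_force: [1.0, 10.6, 8.1]
opening: 0.0222
```

```bash
python3 -c "
from h import *
o=telemetry.get_obs(); print(o['tcp_pos'],o['ee_rot'],o['contact_force'])
save('top','t6'); save('wrist','w6'); save('side','s6')"
```

```text
[ 0.52129263 -0.17395742  0.1632032 ] [-178.76950911   -1.36531351   90.76134967] [ 1.03717814 10.58868732  8.11556682]
```

The handle stopped dead at the expected angle: 10 N gave no motion, and the implied axis (0.479,-0.177) agrees with the first top-view measurement. So the valve is shut. Now two turns back.

```bash
cat > wu.py <<'E'
import sys,json,os
from h import *
# usage: wu.py dtheta n lost_mm : ccw rows about the fixed centre; keeps the unwrapped angle from shut
C=np.array([.4787,-.180]); A0=11.5
o=telemetry.get_obs(); t=np.array(o['tcp_pos']); R0,P0,Y0=o['ee_rot']
dr,dp,dyw=(179.7-R0+180)%360-180,.2-P0,90-Y0
# TCP where it would be with the handle upright about the collar (33 mm below)
tc=t[:2]+.033*np.radians([-dr*-1 if 0 else dr*-1*-1,0])*0
d=t[:2]-C; a=np.arctan2(d[1],d[0]); w=np.degrees(a)-A0
k=json.load(open('wu.json')) if os.path.exists('wu.json') else 0.
w+=360*round((k-w)/360); json.dump(float(w),open('wu.json','w'))
print('turned',round(w,1),'r',(np.hypot(*d)*1000).round(1),'z',t[2].round(4),'fix rx ry rz (units)',np.round([dr/4,-dp/4,-dyw/4],2),'F',np.round(o['contact_force'],1),'t',o['clock'].round(1),'j',o['joints'][[2,4,6]].round(0))
dt,n,lost=np.radians(float(sys.argv[1])),int(sys.argv[2]),float(sys.argv[3])/1000
y=np.radians(Y0); p=t[:2]; out=[]
for i in range(n):
    b=a+dt*(i+1); q=C+.043*np.array([np.cos(b),np.sin(b)]); s=q-p; p=q; s=s+lost*np.sign(dt)*np.array([-np.sin(b-dt/2),np.cos(b-dt/2)])
    out.append('%.3f %.3f'%((s@[np.cos(y),np.sin(y)])/.4,(s@[np.sin(y),-np.cos(y)])/.4))
print('; '.join(out))
E
sed -i '/^tc=/d;/^# TCP where/d' wu.py; rm -f wu.json; python3 wu.py 7 10 2
```

```text
Traceback (most recent call last):
  File "wu.py", line 10, in <module>
    print('turned',round(w,1),'r',(np.hypot(*d)*1000).round(1),'z',t[2].round(4),'fix rx ry rz (units)',np.round([dr/4,-dp/4,-dyw/4],2),'F',np.round(o['contact_force'],1),'t',o['clock'].round(1),'j',o['joints'][[2,4,6]].round(0))
                                                                                                                                                                               ^^^^^^^^^^^^^^^^
AttributeError: 'float' object has no attribute 'round'
```

```bash
sed -i "s/o\['clock'\].round(1)/o['clock']/" wu.py; python3 wu.py 7 10 2
```

```text
turned -4.0 r 42.9 z 0.1632 fix rx ry rz (units) [-0.38 -0.39  0.18] F [0.2 9.3 7.5] t 16.7833 j [ 28. -22.  39.]
0.018 -0.003; 0.017 -0.005; 0.017 -0.007; 0.015 -0.009; 0.014 -0.011; 0.013 -0.013; 0.011 -0.014; 0.009 -0.016; 0.007 -0.017; 0.005 -0.017
```

Call:
arm_command(
  moves="0.018 -0.001 0 -0.2 -0.2 0.1 0; 0.018 -0.003 0 -0.1 -0.1 0.05 0; 0.018 -0.006 0 -0.05 0 0 0; 0.016 -0.008 0 0 0 0 0; 0.015 -0.01 0 0 0 0 0; 0.014 -0.012 0 0 0 0 0; 0.012 -0.014 0 0 0 0 0; 0.01 -0.015 0 0 0 0 0; 0.008 -0.016 0 0 0 0 0; 0.006 -0.017 0 0 0 0 0",
)

```text
clock: 17.62
tcp_pos: [0.4864, -0.1369, 0.1648]
ee_rot: [178.3, 2.4, 89.8]
contact_force: [3.7, -2.8, -2.2]
opening: 0.022
```

```bash
python3 wu.py 7 12 2
```

```text
turned 68.4 r 43.7 z 0.1648 fix rx ry rz (units) [ 0.34  0.55 -0.06] F [ 3.7 -2.8 -2.2] t 17.6167 j [ 30. -21.  34.]
0.000 -0.018; -0.000 -0.018; -0.002 -0.018; -0.005 -0.018; -0.007 -0.017; -0.009 -0.016; -0.011 -0.015; -0.012 -0.013; -0.014 -0.012; -0.015 -0.010; -0.016 -0.008; -0.017 -0.006
```

Call:
arm_command(
  moves="0 -0.018 0.002 0.15 0.25 0 0; -0.001 -0.018 0.002 0.15 0.2 0 0; -0.002 -0.018 0.001 0.1 0.1 0 0; -0.005 -0.018 0.001 0.1 0 0 0; -0.007 -0.017 0 0.1 0 0 0; -0.009 -0.016 0 0.05 0 0 0; -0.011 -0.015 0 0.05 0 0 0; -0.012 -0.013 0 0.05 -0.05 0 0; -0.014 -0.012 0 0.05 -0.05 0 0; -0.015 -0.01 0 0 -0.05 0 0; -0.016 -0.008 0 0 -0.05 0 0; -0.017 -0.006 0 0 -0.05 0 0",
)

```text
clock: 18.62
tcp_pos: [0.4362, -0.1723, 0.1653]
ee_rot: [179.6, 0.6, 90.2]
contact_force: [6.2, 3.9, -1.4]
opening: 0.0226
```

```bash
python3 wu.py 7 14 2
```

```text
turned 158.3 r 43.2 z 0.1653 fix rx ry rz (units) [0.02 0.09 0.04] F [ 6.2  3.9 -1.4] t 18.6167 j [ 29. -21.  41.]
-0.018 -0.002; -0.018 0.000; -0.018 0.002; -0.018 0.004; -0.017 0.007; -0.016 0.009; -0.015 0.010; -0.013 0.012; -0.012 0.014; -0.010 0.015; -0.008 0.016; -0.006 0.017; -0.004 0.018; -0.002 0.018
```

Call:
arm_command(
  moves="-0.018 -0.003 0.002 0 0 0 0; -0.018 -0.001 0.002 0 0 0 0; -0.018 0.002 0.002 0 -0.05 0 0; -0.018 0.004 0.002 0 -0.05 0 0; -0.017 0.006 0.001 0 -0.05 0 0; -0.016 0.008 0.001 -0.05 -0.05 0 0; -0.015 0.01 0.001 -0.05 -0.05 0 0; -0.013 0.012 0.001 -0.05 -0.05 0 0; -0.012 0.014 0.001 -0.05 0 0 0; -0.01 0.015 0.001 -0.05 0 0 0; -0.008 0.016 0.001 -0.05 0 0 0; -0.006 0.017 0.001 -0.05 0 0 0; -0.004 0.018 0.001 -0.05 0 0 0; -0.002 0.018 0.001 -0.05 0 0 0",
)

```text
clock: 19.78
tcp_pos: [0.455, -0.2143, 0.163]
ee_rot: [-178.4, -2.7, 90.5]
contact_force: [-9.9, -2.3, 17.1]
opening: 0.0224
```

```bash
python3 wu.py 7 14 2
```

```text
turned 223.9 r 41.7 z 0.163 fix rx ry rz (units) [-0.47 -0.72  0.12] F [-9.9 -2.3 17.1] t 19.7833 j [ 27. -22.  46.]
-0.012 0.014; -0.008 0.016; -0.005 0.017; -0.003 0.018; -0.001 0.018; 0.001 0.018; 0.003 0.018; 0.005 0.017; 0.007 0.017; 0.009 0.015; 0.011 0.014; 0.013 0.013; 0.014 0.011; 0.016 0.009
```

Call:
arm_command(
  moves="-0.011 0.013 0 -0.2 -0.3 0.1 0; -0.009 0.016 0 -0.2 -0.25 0 0; -0.006 0.017 0 -0.15 -0.15 0 0; -0.003 0.018 0 -0.1 -0.1 0 0; -0.001 0.018 0 -0.1 -0.05 0 0; 0.001 0.018 0 -0.1 0 0 0; 0.003 0.018 0 -0.1 0 0 0; 0.005 0.018 0 -0.05 0 0 0; 0.007 0.017 0 -0.05 0 0 0; 0.009 0.016 0 -0.05 0.05 0 0; 0.011 0.015 0 0 0.05 0 0; 0.013 0.013 0 0 0.05 0 0",
)

```text
clock: 20.78
tcp_pos: [0.4833, -0.2203, 0.1632]
ee_rot: [-178.2, -0.4, 88.9]
contact_force: [-5.0, -8.3, 3.1]
opening: 0.0221
```

```bash
python3 wu.py 7 14 2
```

```text
turned 265.0 r 40.6 z 0.1632 fix rx ry rz (units) [-0.51 -0.15 -0.27] F [-5.  -8.3  3.1] t 20.7833 j [ 29. -21.  42.]
-0.003 0.019; 0.006 0.017; 0.008 0.016; 0.010 0.015; 0.011 0.014; 0.013 0.013; 0.014 0.011; 0.016 0.009; 0.017 0.007; 0.017 0.005; 0.018 0.003; 0.018 0.001; 0.018 -0.002; 0.018 -0.004
```

Call:
arm_command(
  moves="-0.002 0.018 0 -0.25 -0.1 -0.1 0; 0.003 0.019 0 -0.2 -0.05 -0.1 0; 0.006 0.018 0 -0.15 0 -0.05 0; 0.009 0.017 0 -0.1 0 0 0; 0.011 0.016 0 -0.1 0.05 0 0; 0.013 0.015 0 -0.1 0.05 0 0; 0.014 0.013 0 -0.05 0.05 0 0; 0.015 0.012 0 -0.05 0.05 0 0; 0.016 0.01 0 -0.05 0.05 0 0; 0.017 0.008 0 0 0.1 0 0; 0.018 0.006 0 0 0.1 0 0; 0.018 0.004 0 0 0.1 0 0",
)

```text
clock: 21.78
tcp_pos: [0.5175, -0.195, 0.1634]
ee_rot: [179.8, -0.6, 88.5]
contact_force: [2.5, -7.5, -3.3]
opening: 0.0226
```

```bash
python3 wu.py 7 14 2
```

```text
turned 327.3 r 41.6 z 0.1634 fix rx ry rz (units) [-0.02 -0.21 -0.38] F [ 2.5 -7.5 -3.3] t 21.7833 j [ 28. -23.  39.]
0.016 0.008; 0.018 0.003; 0.018 0.001; 0.018 -0.002; 0.018 -0.004; 0.017 -0.006; 0.016 -0.008; 0.015 -0.010; 0.014 -0.012; 0.012 -0.013; 0.011 -0.015; 0.009 -0.016; 0.007 -0.017; 0.005 -0.017
```

Call:
arm_command(
  moves="0.016 0.007 0 0 0 -0.2 0; 0.018 0.004 0 0 0 -0.1 0; 0.018 0.001 0 0 0.05 -0.1 0; 0.018 -0.002 0 0 0.05 0 0; 0.018 -0.004 0 0 0.1 0 0; 0.017 -0.006 0 0 0.1 0 0; 0.016 -0.008 0.001 0.05 0.1 0 0; 0.015 -0.01 0.001 0.05 0.1 0 0; 0.014 -0.012 0.001 0.05 0.1 0 0; 0.012 -0.013 0.001 0.05 0.1 0 0; 0.011 -0.015 0.001 0.05 0.1 0 0; 0.009 -0.016 0.001 0.05 0.05 0 0; 0.007 -0.017 0.001 0.05 0.05 0 0; 0.005 -0.017 0.001 0.05 0 0 0",
)

```text
clock: 22.95
tcp_pos: [0.4906, -0.1406, 0.1644]
ee_rot: [179.1, -2.3, 89.3]
contact_force: [5.5, 0.1, -0.4]
opening: 0.0225
```

```bash
python3 wu.py 7 14 2
```

```text
turned 421.7 r 41.2 z 0.1644 fix rx ry rz (units) [ 0.14 -0.62 -0.18] F [ 5.5  0.1 -0.4] t 22.95 j [ 27. -24.  38.]
0.008 -0.016; 0.002 -0.018; -0.000 -0.018; -0.003 -0.018; -0.005 -0.017; -0.007 -0.017; -0.009 -0.016; -0.011 -0.015; -0.012 -0.013; -0.014 -0.012; -0.015 -0.010; -0.016 -0.008; -0.017 -0.006; -0.018 -0.004
```

Call:
arm_command(
  moves="0.008 -0.016 0 0.1 -0.25 -0.1 0; 0.003 -0.018 0 0.1 -0.2 -0.05 0; 0 -0.018 0.001 0.05 -0.1 0 0; -0.003 -0.018 0.001 0.05 -0.05 0 0; -0.005 -0.017 0.001 0.05 0 0 0; -0.007 -0.017 0.001 0.05 0 0 0; -0.009 -0.016 0.001 0.05 0 0 0; -0.011 -0.015 0.001 0.05 -0.05 0 0; -0.012 -0.013 0.001 0 -0.05 0 0; -0.014 -0.012 0.001 0 -0.05 0 0; -0.015 -0.01 0.001 0 -0.05 0 0; -0.016 -0.008 0.001 0 -0.05 0 0; -0.017 -0.006 0 0 -0.05 0 0; -0.018 -0.004 0 0 -0.05 0 0",
)

```text
clock: 24.12
tcp_pos: [0.4351, -0.1761, 0.1639]
ee_rot: [179.0, 0.7, 90.3]
contact_force: [4.7, 4.8, -0.5]
opening: 0.0223
```

```bash
python3 wu.py 7 14 2
```

```text
turned 523.4 r 43.8 z 0.1639 fix rx ry rz (units) [0.18 0.14 0.06] F [ 4.7  4.8 -0.5] t 24.1167 j [ 29. -22.  42.]
-0.018 0.001; -0.018 0.002; -0.018 0.004; -0.017 0.006; -0.016 0.008; -0.015 0.010; -0.014 0.012; -0.012 0.013; -0.011 0.015; -0.009 0.016; -0.007 0.017; -0.005 0.018; -0.002 0.018; -0.000 0.018
```

Call:
arm_command(
  moves="-0.018 0 0.001 0.05 0 0 0; -0.018 0.002 0.001 0 -0.05 0 0; -0.018 0.004 0.001 0 -0.1 0 0; -0.017 0.006 0.001 0 -0.1 0 0; -0.016 0.008 0 -0.05 -0.15 0 0; -0.015 0.01 0 -0.05 -0.15 0 0; -0.014 0.012 0 -0.1 -0.1 0 0; -0.012 0.013 0 -0.1 -0.1 0 0; -0.011 0.015 0 -0.1 -0.1 0 0; -0.009 0.016 0 -0.1 -0.05 0 0; -0.007 0.017 0 -0.1 -0.05 0 0; -0.005 0.018 0 -0.1 0 0 0",
)

```text
clock: 25.12
tcp_pos: [0.4521, -0.21, 0.1629]
ee_rot: [179.9, 0.4, 90.6]
contact_force: [-9.4, -2.1, 12.6]
opening: 0.0223
```

```bash
python3 wu.py 7 14 2.5
```

```text
turned 577.0 r 40.1 z 0.1629 fix rx ry rz (units) [-0.06  0.05  0.16] F [-9.4 -2.1 12.6] t 25.1167 j [ 28. -21.  44.]
-0.018 0.010; -0.010 0.016; -0.008 0.018; -0.006 0.018; -0.004 0.019; -0.001 0.019; 0.001 0.019; 0.003 0.019; 0.006 0.018; 0.008 0.018; 0.010 0.017; 0.012 0.015; 0.014 0.014; 0.015 0.012
```

Call:
arm_command(
  moves="-0.016 0.012 -0.001 -0.1 -0.05 0.1 0; -0.012 0.016 0 -0.1 -0.05 0.05 0; -0.009 0.018 0 -0.1 0 0 0; -0.006 0.018 0 -0.1 0 0 0; -0.004 0.019 0 -0.1 0 0 0; -0.001 0.019 0 -0.1 0 0 0; 0.001 0.019 0 -0.1 0 0 0; 0.003 0.019 0 -0.1 0 0 0; 0.006 0.018 0 -0.1 0 0 0; 0.008 0.018 0 -0.05 0 0 0; 0.01 0.017 0 -0.05 0 0 0; 0.012 0.015 0 -0.05 0 0 0",
)

```text
clock: 26.12
tcp_pos: [0.487, -0.2196, 0.163]
ee_rot: [-179.8, -0.5, 89.0]
contact_force: [-4.5, -9.5, 2.1]
opening: 0.022
```

```bash
python3 wu.py 7 12 2.5
```

```text
turned 630.4 r 40.5 z 0.163 fix rx ry rz (units) [-0.14 -0.18 -0.25] F [-4.5 -9.5  2.1] t 26.1167 j [ 28. -22.  43.]
-0.001 0.020; 0.008 0.018; 0.010 0.017; 0.012 0.015; 0.014 0.014; 0.015 0.012; 0.016 0.010; 0.018 0.008; 0.018 0.006; 0.019 0.004; 0.019 0.001; 0.019 -0.001
```

Call:
arm_command(
  moves="0.001 0.019 0 -0.1 -0.1 -0.1 0; 0.006 0.018 0 -0.1 -0.05 -0.1 0; 0.009 0.017 0 -0.05 0 -0.05 0; 0.012 0.015 0 -0.05 0 0 0; 0.014 0.014 0 -0.05 0 0 0; 0.015 0.012 0 0 0 0 0; 0.016 0.01 0 0 0 0 0; 0.018 0.008 0 0 0 0 0; 0.018 0.006 0 0 0 0 0; 0.018 0.004 0 0 0 0 0",
)

```text
clock: 26.95
tcp_pos: [0.5155, -0.1983, 0.1636]
ee_rot: [-179.6, 1.8, 88.7]
contact_force: [3.1, -7.3, -1.1]
opening: 0.0221
```

```bash
python3 wu.py 5 6 2
```

```text
turned 682.1 r 41.1 z 0.1636 fix rx ry rz (units) [-0.17  0.4  -0.33] F [ 3.1 -7.3 -1.1] t 26.95 j [ 30. -21.  37.]
0.011 0.010; 0.014 0.004; 0.014 0.003; 0.014 0.002; 0.014 0.001; 0.014 -0.001
```

Call:
arm_command(
  moves="0.014 0.009 0 -0.1 0.2 -0.2 0; 0.016 0.005 0 -0.05 0.15 -0.1 0; 0.017 0.003 0 0 0.1 0 0; 0.017 0.002 0 0 0.1 0 0; 0.016 0.001 0 0 0.05 0 0",
)

```text
clock: 27.37
tcp_pos: [0.5209, -0.1785, 0.1633]
ee_rot: [179.9, 0.2, 89.5]
contact_force: [1.7, -5.1, -0.9]
opening: 0.0221
```

```bash
python3 wu.py 4 4 2; python3 -c "
from h import *
print(telemetry.get_obs()['tcp_pos'])"
```

```text
turned 710.5 r 42.2 z 0.1633 fix rx ry rz (units) [-0.04 -0.   -0.13] F [ 1.7 -5.1 -0.9] t 27.3667 j [ 28. -22.  37.]
0.013 0.001; 0.012 -0.002; 0.012 -0.003; 0.012 -0.004
[ 0.52092075 -0.1785084   0.16333153]
```

Call:
arm_command(
  moves="0.013 0.001 0 0 0 -0.1 0; 0.013 0 0 0 0 0 0; 0.009 0 0 0 0.05 0 0; 0 0 0 0 0 0 0",
)

```text
clock: 27.7
tcp_pos: [0.5203, -0.1684, 0.1632]
ee_rot: [179.9, 0.2, 89.7]
contact_force: [2.4, -1.9, 1.3]
opening: 0.022
```

```bash
python3 wu.py 4 4 2; python3 -c "
from h import *
o=telemetry.get_obs();print(o['tcp_pos'],o['ee_rot']); save('wrist','w7');save('top','t7');save('side','s7')
f=lambda n,u,v,w,h,s:cv2.resize(cv2.imread(f'pics/{n}.png')[v:v+h,u:u+w],None,fx=s,fy=s,interpolation=cv2.INTER_CUBIC)
cv2.imwrite('pics/m7.png',np.vstack([np.hstack([f(a,185,170,100,70,4),f(b,240,125,100,70,4)]) for a,b in(('w6','s6'),('w7','s7'))]))
"
```

```text
turned 724.1 r 43.2 z 0.1632 fix rx ry rz (units) [-0.04  0.01 -0.07] F [ 2.4 -1.9  1.3] t 27.7 j [ 29. -22.  37.]
0.012 -0.004; 0.012 -0.005; 0.011 -0.005; 0.011 -0.006
[ 0.52031484 -0.16835743  0.16319697] [179.87119111   0.22524017  89.72269006]
```

View pics/m7.png

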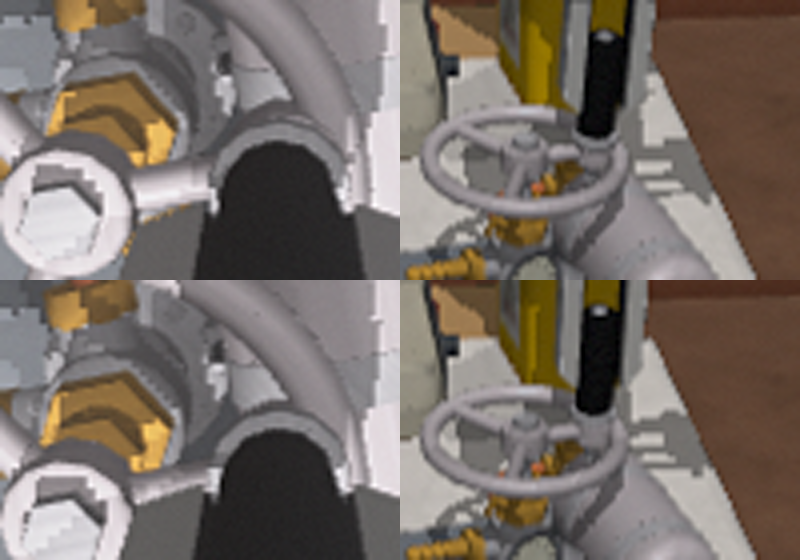

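Top row is at the stop, bottom row now. The spokes nearly coincide and the handle is still seated. I'll put a number on the remaining rotation by polar correlation of the wheel.

```bash
cat > pol.py <<'E'
from h import *
import sys
def pol(fn,cx=.479,cy=-.177,z=.123):
    im=cv2.imread(f'pics/{fn}.png').astype(np.float32).mean(2); out=[]
    th=np.arange(0,360,.5)
    for r in np.arange(.020,.046,.002):
        a=np.radians(th); P=np.c_[cx+r*np.cos(a),cy+r*np.sin(a),0*a+z]; q=proj(fn,P).astype(np.float32)
        out.append(cv2.remap(im,q[:,0].reshape(1,-1),q[:,1].reshape(1,-1),cv2.INTER_LINEAR)[0])
    return np.array(out)
for n in('s','t'):
  A,B=pol(n+'6'),pol(n+sys.argv[1])
  for c in(131.5,251.5):
    best=[]
    for s in np.arange(-24,25):
        i=(np.arange((c-9)*2,(c+9)*2)).astype(int); best.append(np.corrcoef(A[:,i].ravel(),B[:,(i+s)%720].ravel())[0,1])
    best=np.array(best); k=best.argmax(); print(n,'spoke',c,'shift',(k-24)*.5,'corr',best[k].round(3),'at0',best[24].round(3))
E
python3 pol.py 7
```

```text
s spoke 131.5 shift 2.0 corr 0.973 at0 0.953
s spoke 251.5 shift 1.5 corr 0.887 at0 0.752
t spoke 131.5 shift -5.0 corr -0.196 at0 -0.259
t spoke 251.5 shift 1.0 corr 0.552 at0 0.528
```

The wheel stands about 2° past two turns, which is good enough. A final settle check, then hand in.

Call:
arm_command(
  moves="-0.003 0 0.001 0 0 0 0; 0 0 0 0 0 0 0; 0 0 0 0 0 0 0; 0 0 0 0 0 0 0",
)

```text
clock: 28.18
tcp_pos: [0.5204, -0.1685, 0.163]
ee_rot: [179.9, 0.1, 89.7]
contact_force: [1.9, -2.4, 1.7]
opening: 0.0226
```

```bash
python3 -c "
from h import *
o=telemetry.get_obs();print(o['tcp_pos'],o['ee_rot'],o['contact_force'],o['opening'],o['clock']); save('side','s8');save('top','t8')
cv2.imwrite('pics/m8.png',np.hstack([cv2.resize(cv2.imread('pics/s8.png')[100:320,130:370],None,fx=2,fy=2),cv2.resize(cv2.imread('pics/t8.png')[100:320,190:350],None,fx=2,fy=2)]))"; python3 pol.py 8
```

```text
[ 0.52039438 -0.16847198  0.16302916] [1.79884196e+02 7.74606297e-02 8.97480263e+01] [ 1.89378998 -2.36006612  1.7337942 ] 0.02261952361720646 28.1833
s spoke 131.5 shift 2.0 corr 0.973 at0 0.956
s spoke 251.5 shift 1.0 corr 0.934 at0 0.894
t spoke 131.5 shift -2.0 corr 0.121 at0 0.103
t spoke 251.5 shift 1.0 corr 0.545 at0 0.521
```

View pics/m8.png

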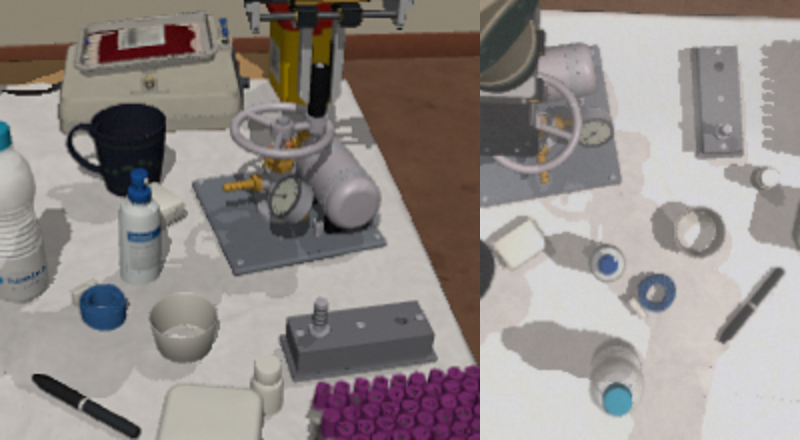

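The handle is seated in the eyelet and gripped, the slim key is still in the block, and the other items stand where they were.

```bash
python3 -c "
from rig import ticket; print(ticket.close_job())"
```

```text
the job is handed in; nothing more can be done
None
```

The job is done and handed in at about 28 s. I put the crank handle down through the eyelet until its collar sat. I then wound the wheel clockwise to its stop and back anticlockwise two turns. The handle is still in the eyelet and held at 35 N.

**Shut position:** At the stop, about 10 N gave no motion. The angle matched the expected shut position, where the eyelet points along the console's x axis.

**Two turns back:** Two checks put the wheel slightly past two full turns. The arm's own position gave about 4° over, part of which is play in the eyelet hole. Comparing the side pictures at the stop and at the end gave 1–2° over. The top-camera comparison gave only weak matches because the arm hid the wheel, so I did not use it. I left this small overshoot uncorrected.

**Last look:** The collar was at the same height as at the stop, the jaw opening was 22.6 mm on the grip, and contact forces were under 3 N. The last picture showed the slim key in the block. The spray bottle, cup, small white bottle and swabs stood where they were.

**Off-ideal:** The gripper tilted up to about 3° at times while winding, with peak readings of about 17 N. I corrected the tilt each time.

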